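Reset the tripped stirrer through its recessed key

ROBOT

A 6-joint arm with a two-finger parallel gripper is mounted at the origin on a cart in front of the work surface, level with it; the furniture and walls round the work are solid. World frame = base frame: x ahead of the robot, y to its left, z up, the work surface at z = 0. Lengths are in m, angles in degrees, forces in N, time in s.
With the tool pointing down it reaches from about 0.25 to 0.725 m from the base axis. Payload 9.7 kg.
Tool frame: the origin (TCP) lies midway between the tips of the shut fingers; the grasp point (between the pads) lies 19 mm behind it; z points along the fingers, y is the line along which they close (so a half turn about z gives the same grasp; the last joint's range is limited). The gripper opens to 85 mm and grips with 20 to 120 N. Pads are 22 mm wide; open, the fingers measure 114 mm over their backs; the gripper's body (76 mm by 85 mm) begins 54 mm behind the grasp point. The pads swing forward as they close: fully open they stand 13 mm farther back than shut.
Start: joints at [66.005, 4.979, 10.078, 95.1, 0, 90], TCP at [0.224, 0.502, 0.231] pointing down, gripper open.
Joint ranges: [-179.16, 179.16], [-48.56, 103.87], [-65.8, 70.77], [-126.05, 130.52], [-82.76, 87.17], [-180, 180]. Speed limits (degrees/s): [127.2, 127.2, 147.25, 180, 180, 180].

INTERFACE

Orientations are given as [roll, pitch, yaw] about the fixed x, y, z axes, in that order (R = Rz(yaw) Ry(pitch) Rx(roll)).
In Python, from workcell import bot gives the robot as it stands.
- The arm moves only by the shell command python3 -m crank 'ROWS' [FORCE]. ROWS is JSON, a list of rows, each an object with "gripper": the finger opening in mm, from 0 to 85.4; "travel": the shift along the tool's x, y, z in mm, a list of three; "twist": the turn, a rotation vector about the tool's x, y, z in rad, a list of three. In form: [{"gripper": gripper, "travel": [tx, ty, tz], "twist": [rx, ry, rz]}, ...]. A call has 1 to 12 rows; each row shifts and turns the commanded pose from where the row before left it, along the tool's axes as they then stand; what a row does not reach is not made up. A row lasts 1/8 s, in which the tool goes at most 62.5 mm and 10.7 degrees, less where a joint would pass 70% of its speed; a pose out of reach is approached as far as the arm can. A call is refused whole if a number of a shift passes 62.5 or a number of a turn 0.188, either way. A call with a gripper value outside its range is refused whole. The fingers move at their own pace and stop on an object; FORCE is the grip in N (left out, the last holds). Time passes only in rows, so rows that do not move let the fingers close. It gives the time, the measured TCP pose, the force, the opening and the grip force at its end, in the units of the state.
- bot.get_obs(): the state, without advancing time (a new reading comes with each control period).
- bot.camera(name): name is "side" or "top"; returns the picture (480x640x3 uint8, red, green, blue); there is no depth.
- bot.calibration(name): a dict with "vfov" (degrees; the focal length in pixels is half the picture's height over the tangent of half this angle, whatever the lens; pixels are square), "cx", "cy" (the principal point, pixels), "k1" (the pictures are not rectified: a ray, as slopes to the right and down, at radius r is drawn at 1 + k1 r^2 times it, then the intrinsics apply), "camera_from_world" (4x4, takes a point from world to camera coordinates). Camera axes: x right, y down, z forward; pixel columns grow to the right and rows downward; lengths in m; the calibration is good to about 2 mm. A picture is of the moment at which its call begins. calibration takes no time and is no camera call.
- bot.job_done(): hands the job in; it is judged then, once.
The state is a dict: "time": time; "q": joint angles; "qd": joint speeds; "joint_efforts": joint torques, N m; "ee_pos": TCP position; "tcp_rot": TCP orientation; "wrist_force": force on the tool from outside, world axes, zero at the start; "torque": the same for the moment, N m; "opening": finger opening in m; "grasp_force": force on a finger pad.
Only numpy, scipy, OpenCV 4.12 (cv2) and the standard library are available. Lean on these libraries where they do the work, as an engineer would, in place of code of your own. Each camera call takes 0.05 s, during which the arm holds its last target. There are 200 camera calls.

TASK

The magnetic stirrer with the beaker on its plate has tripped. With the fingertips, push its sliding guard fully aside by the tab, reach down into the well, press the sunken reset key fully down for about two seconds and let it come up, then push the guard fully home over the well. Do not pinch or lift anything, and leave the beaker, the other stirrer and everything else where they are.

Things in the scene. Friction and masses are not known exactly. Their poses are not given: they have to be found in the camera images.
- stirrer_a: Tripped magnetic stirrer, a glass beaker on its plate. White fixed housing 185 (x) by 116 mm (y), flat top 50 mm up. Origin under its centre; x points from its control end, near the robot, to its far end, y left, z up. Metal plate 92 mm across, 8 mm thick, on top at x +40 mm. Near the control end a round well under a sliding guard between two rails 6 mm high along y.
- stirrer_a_well (a point): Centre of the mouth of the round well of stirrer_a, level with the housing's top (z 50 mm): at x -58.5, y -29 mm of stirrer_a. The well is 44 mm across and 24 mm deep, straight-walled; the key stands in its middle.
- stirrer_a_key_top (a point): Middle of the top of the sunken reset key of stirrer_a: a round key 24 mm across, 16 mm below the mouth of its well when released.
- stirrer_a_key (a joint): Reset key travel, m: 0 released, 0.005 fully down (straight down). Springs back by itself; starts to move at 1.4 N, about 5 N fully down.
- stirrer_a_guard (a joint): Sliding guard of stirrer_a, m: 0 = home, covering the well; 0.058 = fully open. It slides along the stirrer's +y (to its left) to open and stays where it is left (1.5 N of friction, hard stops at both ends). It cannot be lifted off.
- stirrer_a_tab (a point): Top middle of the upright tab on the middle of stirrer_a's guard, moving with it. The guard is a metal plate 52 x 52 mm, 3 mm thick, its top 53.5 mm above the worktop; the tab is a wall 6 mm thick (y), 40 mm long (x), its top 70.5 mm above the worktop.
- stirrer_b: The other, identical stirrer, a covered dish on its plate. White fixed housing 185 (x) by 116 mm (y), flat top 50 mm up. Origin under its centre; x points from its control end, near the robot, to its far end, y left, z up. Metal plate 92 mm across, 8 mm thick, on top at x +40 mm. Near the control end a round well under a sliding guard between two rails 6 mm high along y.
- stirrer_b_well (a point): Centre of the mouth of the round well of stirrer_b, level with the housing's top (z 50 mm): at x -58.5, y -29 mm of stirrer_b. The well is 44 mm across and 24 mm deep, straight-walled; the key stands in its middle.
- stirrer_b_key_top (a point): Middle of the top of the sunken reset key of stirrer_b: a round key 24 mm across, 16 mm below the mouth of its well when released.
- stirrer_b_key (a joint): Reset key travel, m: 0 released, 0.005 fully down (straight down). Springs back by itself; starts to move at 1.4 N, about 5 N fully down.
- stirrer_b_guard (a joint): Sliding guard of stirrer_b, m: 0 = home, covering the well; 0.058 = fully open. It slides along the stirrer's +y (to its left) to open and stays where it is left (1.5 N of friction, hard stops at both ends). It cannot be lifted off.
- stirrer_b_tab (a point): Top middle of the upright tab on the middle of stirrer_b's guard, moving with it. The guard is a metal plate 52 x 52 mm, 3 mm thick, its top 53.5 mm above the worktop; the tab is a wall 6 mm thick (y), 40 mm long (x), its top 70.5 mm above the worktop.
- post (a point): Point on the upright post of the room's metal frame at the left corner of the worktop, 300 mm up: the post is 45 x 52 mm and runs from the floor to far above the arm; a beam runs from it to the right above the worktop's front edge, its underside 670 mm above the worktop. Keep the arm clear of both: swing past the post with the arm drawn in.
- beaker: Small empty glass beaker, 45 mm across, 59 mm high, loose, standing on stirrer_a's plate; origin in the middle of its foot.
- dish: Round covered dish, 65 mm across, 15 mm high, loose, on stirrer_b's plate; origin in the middle of its foot.
- cover_box: Small plastic box of cover glasses, 34 x 46 x 18 mm, loose on the worktop in front of the stirrers; origin at its foot.
- forceps: Steel forceps, 125 mm long along their y, lying loose on the worktop in front of the stirrers.
- objective_can: Black round canister, 36 mm across, 54 mm high, loose behind the stirrers; origin at its foot.
- dropper: Dropper bottle with a red rubber bulb, 33 mm across, 98 mm high, loose behind the stirrers; origin at its foot.

How it is judged (in metres and radians):
On the way, in this order (a step that is already met when the one before it is completed fails the run):
1. the guard of the beaker's stirrer is open (value of joint stirrer_a_guard above 0.052 m), for 0.1 s.
2. its reset key is held down (value of joint stirrer_a_key above 0.004 m), for 1 s.
3. the key has come up again (value of joint stirrer_a_key below 0.001 m), for 0.1 s.
At the end, for the whole second after the job is handed in: Guard of the beaker's stirrer opened past 52 of 58 mm, its key held past 4 of 5 mm for 1 s, now up (1 mm) and the guard home (5 mm). Beaker and dish within 12 mm of their starts, beaker upright; other stirrer's guard within 6 mm, its key up; other loose things within 20 mm (value of joint stirrer_a_guard below 0.005 m and value of joint each of stirrer_a_key, stirrer_b_key below 0.001 m and distance of stirrer_b_tab from where it was at the start of the episode below 0.006 m and horizontal distance between beaker and stirrer_a below 0.07 m and angle between beaker's own z axis and vertical below 0.1 rad and distance of each of beaker, dish from where it was at the start of the episode below 0.012 m and linear speed of beaker below 0.02 m/s and distance of each of cover_box, forceps, objective_can, dropper from where it was at the start of the episode below 0.02 m); the robot touches nothing.
It fails at once if the other stirrer's key is pressed or its guard moved (value of joint stirrer_b_key above 0.0015 m or distance of stirrer_b_tab from where it was at the start of the episode above 0.006 m).
It fails at once if the tab is pinched between the fingers instead of pushed (contact force between the fingers and stirrer_a_guard_c1 above 2 N and contact force between the fingers and stirrer_a_guard_c2 above 2 N).
It fails at once if the beaker is shifted, lifted or tipped (distance of beaker from where it was at the start of the episode above 0.012 m or angle between beaker's own z axis and vertical above 0.3 rad).
It fails at once if the dish is shifted or lifted (distance of dish from where it was at the start of the episode above 0.012 m).
It fails at once if a bystander on the worktop is moved (distance of any of cover_box, forceps, objective_can, dropper from where it was at the start of the episode above 0.02 m).
It also fails if it takes over 58 s, if anything falls off the work surface, if the arm or the gripper's body presses on something with over 40 N, if the wrist force passes 120 N, or if a joint passes its speed limit or range.

## Working session

There is one attempt and no reset: what is moved stays moved. The work goes in short steps, Python scripts to look and compute and a shell command to move; the robot and the scene stay as the last step left them, time stands still between calls to the robot, and variables do not carry over. Pictures are saved under pics/ and viewed, at most 10 in all, crops included, and the job is handed in when it is done.

```bash
mkdir -p pics
python3 - <<'E'
from workcell import bot
import cv2
for n in("top","side"):
    cv2.imwrite(f"pics/{n}0.png",bot.camera(n)[:,:,::-1]); c=bot.calibration(n); print(n,c)
o=bot.get_obs(); print(o)
E
```

```text
top {'vfov': 50.34475235087851, 'cx': 324.507896310678, 'cy': 228.27275885766807, 'k1': -0.027033894227570635, 'camera_from_world': array([[ 0.01163889, -0.99961508,  0.02518401, -0.17782403],
       [-0.99433889, -0.01423031, -0.105298  ,  0.55677184],
       [ 0.10561584, -0.02381589, -0.99412177,  1.25243608],
       [ 0.        ,  0.        ,  0.        ,  1.        ]])}
side {'vfov': 49.731445728070796, 'cx': 319.64480044414, 'cy': 247.4009091938934, 'k1': 0.008336695279857349, 'camera_from_world': array([[ 0.92144502, -0.38801761, -0.01952947, -0.52958071],
       [-0.15834099, -0.32916678, -0.93090137,  0.1965625 ],
       [ 0.35477767,  0.86086675, -0.36474818,  1.11676443],
       [ 0.        ,  0.        ,  0.        ,  1.        ]])}
{'time': 0.1, 'q': array([6.60043059e+01, 5.00758983e+00, 1.00363119e+01, 9.50977337e+01,
       8.21543627e-04, 9.00003553e+01]), 'qd': array([-0.00024474, -0.03898482,  0.12152189,  0.01429348, -0.04169336,
       -0.14158926]), 'joint_efforts': array([ 1.40216722e-03, -5.21559083e+01,  4.65654230e+01,  1.60133501e-02,
        7.33552406e-05,  8.12247805e-06]), 'ee_pos': array([0.22357875, 0.50227773, 0.23063337]), 'tcp_rot': array([-1.79930988e+02, -8.21115100e-04,  1.56003950e+02]), 'wrist_force': array([ 0.40727746, -0.63035552,  0.49389211]), 'torque': array([ 0.04950472, -0.01291963, -0.01712359]), 'grasp_force': 0.0, 'opening': 0.0850690589425264}
```

View pics/top0.png

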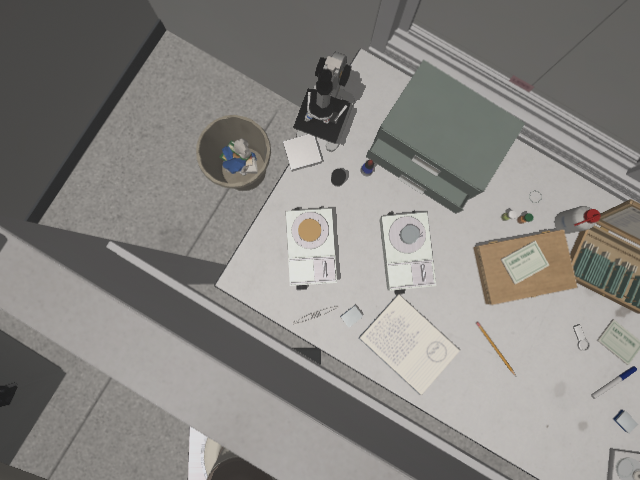

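View pics/side0.png

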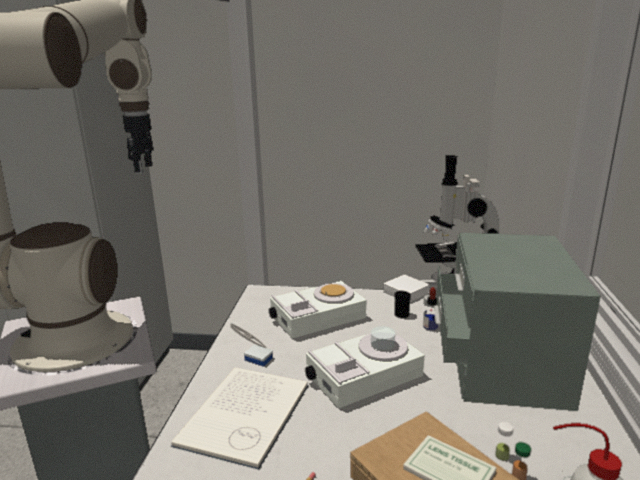

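The top view shows the beaker's stirrer (a) at about (409,250), with its guard tab near (423,270). The dish's stirrer (b) is at (312,247). The side view agrees, with a at (365,365).

```bash
cat > h.py <<'E'
import numpy as np,cv2
from workcell import bot
def cam(n):
    c=bot.calibration(n); f=240/np.tan(np.radians(c["vfov"]/2)); return c,f,np.array(c["camera_from_world"])
def ray(n,u,v):
    c,f,T=cam(n); d=np.array([(u-c["cx"])/f,(v-c["cy"])/f]); s=d.copy()
    for _ in range(10): s=d/(1+c["k1"]*(s@s))
    R=T[:3,:3]; return -R.T@T[:3,3], R.T@np.r_[s,1]
def plane(n,u,v,z):
    o,d=ray(n,u,v); return o+d*(z-o[2])/d[2]
def proj(n,p):
    c,f,T=cam(n); q=T[:3,:3]@np.array(p)+T[:3,3]; s=q[:2]/q[2]; s=s*(1+c["k1"]*(s@s)); return s*f+[c["cx"],c["cy"]]
E
python3 - <<'E'
from h import *
t=cv2.imread("pics/top0.png")
cv2.imwrite("pics/topc.png",cv2.resize(t[195:305,275:445],None,fx=4.7,fy=4.7,interpolation=cv2.INTER_CUBIC))
g=cv2.cvtColor(t,cv2.COLOR_BGR2GRAY);
for u in(225,): print(plane("top",u,285,0))
# housing a: bright mask
for (x0,x1) in((376,445),(282,345)):
    m=np.zeros_like(g); m[200:300,x0:x1]=(g[200:300,x0:x1]>222)*255
    cs,_=cv2.findContours(m,cv2.RETR_EXTERNAL,cv2.CHAIN_APPROX_NONE); c=max(cs,key=cv2.contourArea)
    r=cv2.minAreaRect(c); b=cv2.boxPoints(r); print(r); print(np.array([plane("top",*p,.05)[:2] for p in b]).round(4))
print(proj("top",[.2236,.5023,.23]))
for p in([.3,.1,0],[0,0,0]): print(proj("top",p))
E
```

```text
[0.41401319 0.07956996 0.        ]Traceback (most recent call last):
  File "<stdin>", line 9, in <module>
ValueError: max() iterable argument is empty
```

View pics/topc.png

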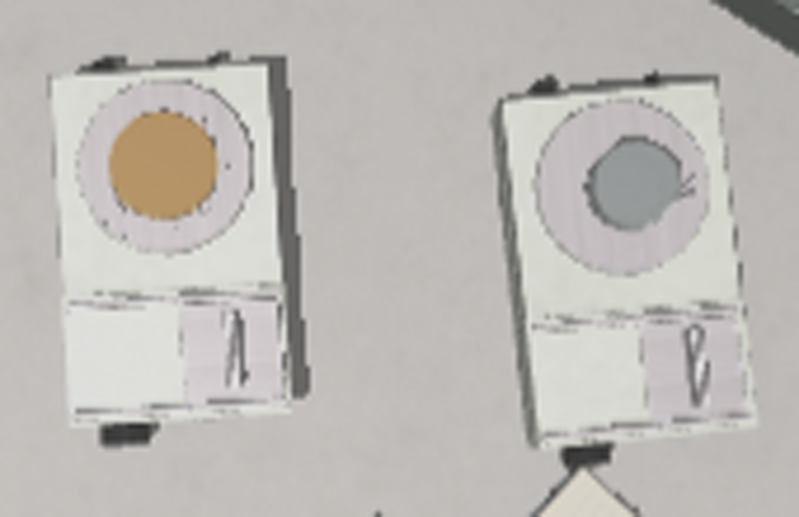

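The crop shows a's top face with corners at about (502,98), (717,80), (757,425) and (538,443) in crop pixels. The guard's tab runs from (693,325) to (700,405). Next I'll fit the pose.

```bash
cat >> h.py <<'E'
loc=np.array([[.0925,.058],[.0925,-.058],[-.0925,-.058],[-.0925,.058]])
def fit(L,W):
    L=np.array(L);W=np.array(W);l=L-L.mean(0);w=W-W.mean(0)
    a=np.arctan2((l[:,0]*w[:,1]-l[:,1]*w[:,0]).sum(),(l*w).sum()); R=np.array([[np.cos(a),-np.sin(a)],[np.sin(a),np.cos(a)]])
    t=W.mean(0)-R@L.mean(0); return a,R,t,np.linalg.norm((R@L.T).T+t-W,axis=1)
E
python3 - <<'E'
from h import *
def P(u,v,z): return plane("top",275+(u+.5)/4.7-.5,195+(v+.5)/4.7-.5,z)[:2]
A=[(502,98),(717,80),(757,425),(538,443)]; B=[(50,76),(268,63),(291,411),(69,425)]
for n,C,pl in(("a",A,(623,186)),("b",B,(165,167))):
    L=list(loc)+[[.04,0]]; W=[P(*p,.05) for p in C]+[P(*pl,.058)]
    a,R,t,e=fit(L,W); print(n,np.degrees(a),t,e.round(4))
    for nm,l in(("well",[-.0585,-.029]),("open tab",[-.0585,.029]),("plate",[.04,0])): print(nm,R@l+t)
    if n=="a": print("tab ends",P(693,327,.0705),P(700,403,.0705)); print("beaker",P(635,183,.1))
print("side")
s=bot.camera("side"); cv2.imwrite("pics/s1.png",cv2.resize(s[270:420,240:440,::-1],None,fx=4,fy=4,interpolation=cv2.INTER_CUBIC))
for u,v in((215,285),(108,243),(0,225),(0,290),(240,480),(215,480)):print((u,v),plane("top",u,v,0),plane("top",u,v,.67))
E
```

```text
a 5.870324564046011 [ 0.50568374 -0.37869463] [0.0005 0.001  0.0007 0.0019 0.001 ]
well [ 0.45045656 -0.41352578]
open tab [ 0.44452448 -0.35582994]
plate [ 0.54547398 -0.37460354]
tab ends [ 0.47040629 -0.4081925 ] [ 0.43125921 -0.41153079]
beaker [ 0.54202379 -0.37271021]
b 4.275522006089157 [ 0.51194069 -0.13655152] [0.0006 0.0005 0.0008 0.0008 0.0007]
well [ 0.45576552 -0.16983215]
open tab [ 0.45144147 -0.11199356]
plate [ 0.55182938 -0.13356941]
side
(215, 285) [0.41369063 0.1048792  0.        ] [ 0.41866979 -0.02054107  0.67      ]
(108, 243) [0.51665336 0.38134538 0.        ] [0.4688989  0.11432958 0.67      ]
(0, 225) [0.55891881 0.66160704 0.        ] [0.48951758 0.2510518  0.67      ]
(0, 290) [0.3934096  0.64897845 0.        ] [0.40877594 0.2448911  0.67      ]
(240, 480) [-0.06237026  0.02905742  0.        ] [ 0.18642931 -0.0575298   0.67      ]
(215, 480) [-0.06281931  0.09030411  0.        ] [ 0.18621024 -0.02765135  0.67      ]
```

View pics/s1.png

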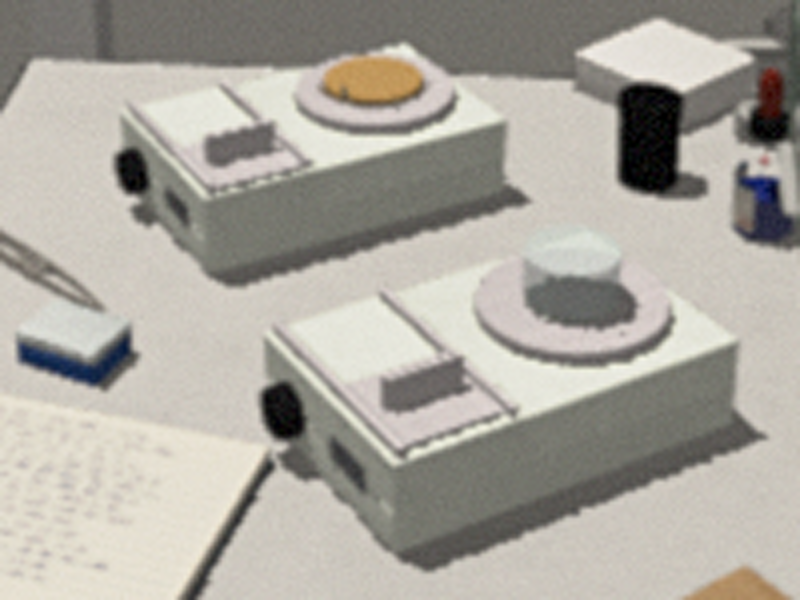

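Pose of a: (0.506, −0.379), yaw 5.9°. The well and tab are at (0.450, −0.414). The post stands near (0.42, 0.11), so I'll close the gripper, align it with stirrer a and draw the arm in first.

```bash
python3 -m crank '[{"gripper":0,"travel":[0,0,0],"twist":[0,0,-0.174]},{"gripper":0,"travel":[0,0,0],"twist":[0,0,-0.174]},{"gripper":0,"travel":[0,0,0],"twist":[0,0,-0.174]},{"gripper":0,"travel":[21,-36,0],"twist":[0,0,0]},{"gripper":0,"travel":[21,-36,0],"twist":[0,0,0]},{"gripper":0,"travel":[21,-36,0],"twist":[0,0,0]},{"gripper":0,"travel":[21,-36,0],"twist":[0,0,0]},{"gripper":0,"travel":[21,-36,0],"twist":[0,0,0]},{"gripper":0,"travel":[20,-36,0],"twist":[0,0,0]},{"gripper":0,"travel":[0,0,0],"twist":[0,0,0]}]' 30
python3 - <<'E'
from h import *
o=bot.get_obs(); print(o["q"].round(2),o["ee_pos"],o["tcp_rot"])
# 2 poses: r=L1 s+L2 c, z=h+L1c-L2 s'
from math import *
def row(q): a,b=radians(q[1]),radians(q[1]-q[2]); return [sin(a),cos(b),0],[cos(a),-sin(b),1]
q0=[66,5.008,10.036]; r0=hypot(.22358,.50228); r=hypot(*o["ee_pos"][:2])
A=np.array(row(q0)+row(o["q"])); x,res,_,_=np.linalg.lstsq(A,[r0,.2306,r,o["ee_pos"][2]],rcond=None); print(x,res)
L1,L2,h=x
# arc rows in tool axes
a=np.radians(5.87); X=-np.array([cos(a),sin(a)]); Y=np.array([-sin(a),cos(a)])
th=np.radians(np.linspace(66,-44,13)); p=.3*np.c_[np.cos(th),np.sin(th)]; d=np.diff(p,axis=0)*1000
print(np.c_[d@X,d@Y].round(0))
t=np.array([.4531,-.4394])
d=(t-p[-1])*1000; print("ext",d@X,d@Y)
E
```

```text
time: 1.4
ee_pos: [0.121, 0.2733, 0.2319]
tcp_rot: [179.9, 0.1, -174.1]
wrist_force: [0.1, 0.0, -0.1]
opening: -0.0002
grasp_force: 0.0
[ 66.13 -29.12 -18.15 100.85   0.    60.21] [0.12096346 0.2733286  0.2319124 ] [ 1.79894427e+02  5.86690118e-02 -1.74088621e+02]
[ 0.42405905  0.51473109 -0.23674793] [8.65986596e-08]
[[-40. -27.]
 [-35. -33.]
 [-29. -38.]
 [-23. -42.]
 [-16. -45.]
 [ -8. -47.]
 [ -0. -48.]
 [  7. -47.]
 [ 15. -46.]
 [ 22. -43.]
 [ 28. -39.]
 [ 34. -34.]]
ext -212.42877151531056 -254.0601033704825
```

```bash
python3 - <<'E'
from h import *
for z in(.231,.4,.45,.5,.55,.6,.65): print(z,proj("side",[.2236,.5023,z]))
E
python3 -m crank '[{"gripper":0,"travel":[0,0,40],"twist":[0,0,0]},{"gripper":0,"travel":[0,0,40],"twist":[0,0,0]},{"gripper":0,"travel":[0,0,30],"twist":[0,0,0]},{"gripper":0,"travel":[0,0,0],"twist":[0,0,0]}]'
```

```text
0.231 [144.07949713 173.80488272]
0.4 [135.540622   115.67244237]
0.45 [132.86676452  97.51775072]
0.5 [130.12035146  78.89444165]
0.55 [127.29822023  59.78287942]
0.6 [124.39701475  40.16225697]
0.65 [121.41317015  20.01050433]
time: 1.9
ee_pos: [0.1213, 0.2741, 0.1196]
tcp_rot: [-179.8, -0.1, -174.1]
wrist_force: [-0.3, 0.4, 0.1]
opening: 0.0004
grasp_force: 0.0
```

```bash
python3 -m crank '[{"gripper":0,"travel":[-40,-27,0],"twist":[0,0,0]},{"gripper":0,"travel":[-35,-33,0],"twist":[0,0,0]},{"gripper":0,"travel":[-29,-38,0],"twist":[0,0,0]},{"gripper":0,"travel":[-23,-42,0],"twist":[0,0,0]},{"gripper":0,"travel":[-16,-45,0],"twist":[0,0,0]},{"gripper":0,"travel":[-8,-47,0],"twist":[0,0,0]},{"gripper":0,"travel":[0,-48,0],"twist":[0,0,0]},{"gripper":0,"travel":[7,-47,0],"twist":[0,0,0]},{"gripper":0,"travel":[15,-46,0],"twist":[0,0,0]},{"gripper":0,"travel":[22,-43,0],"twist":[0,0,0]},{"gripper":0,"travel":[28,-39,0],"twist":[0,0,0]},{"gripper":0,"travel":[34,-34,0],"twist":[0,0,0]}]'
```

```text
time: 3.4
ee_pos: [0.2165, -0.209, 0.123]
tcp_rot: [-179.9, 0.1, -174.1]
wrist_force: [1.1, -1.1, 0.4]
opening: -0.0002
grasp_force: 0.0
```

```bash
python3 -m crank '[{"gripper":0,"travel":[-30,-36,0],"twist":[0,0,0]},{"gripper":0,"travel":[-30,-36,0],"twist":[0,0,0]},{"gripper":0,"travel":[-30,-36,0],"twist":[0,0,0]},{"gripper":0,"travel":[-30,-36,0],"twist":[0,0,0]},{"gripper":0,"travel":[-30,-36,0],"twist":[0,0,0]},{"gripper":0,"travel":[-30,-36,0],"twist":[0,0,0]},{"gripper":0,"travel":[-32,-38,0],"twist":[0,0,0]},{"gripper":0,"travel":[0,0,0],"twist":[0,0,0]},{"gripper":0,"travel":[0,0,0],"twist":[0,0,0]}]'
python3 - <<'E'
from h import *
print(bot.get_obs()["ee_pos"])
s=bot.camera("side"); t=bot.camera("top")
a=cv2.resize(s[250:420,270:450,::-1],None,fx=3,fy=3,interpolation=cv2.INTER_CUBIC); b=cv2.resize(t[190:310,375:460,::-1],None,fx=3,fy=3,interpolation=cv2.INTER_CUBIC)
b=cv2.copyMakeBorder(b,0,a.shape[0]-b.shape[0],0,0,cv2.BORDER_CONSTANT); cv2.imwrite("pics/m2.png",np.hstack([a,b]))
for p in([.4505,-.4135,.0705],bot.get_obs()["ee_pos"]):
    u=proj("side",p); print("crop side",(u-[270,250])*3, "top",(proj("top",p)-[375,190])*3+[540,0])
E
```

```text
time: 4.53
ee_pos: [0.4539, -0.438, 0.1215]
tcp_rot: [180.0, -0.0, -174.1]
wrist_force: [0.6, 1.0, 0.7]
opening: 0.0003
grasp_force: 0.0
[ 0.45394874 -0.43802159  0.12154236]
crop side [226.38920242 332.09627699] top [687.85430927 247.22380625]
crop side [250.19340839 273.32053452] top [733.28782221 242.29885476]
```

View pics/m2.png

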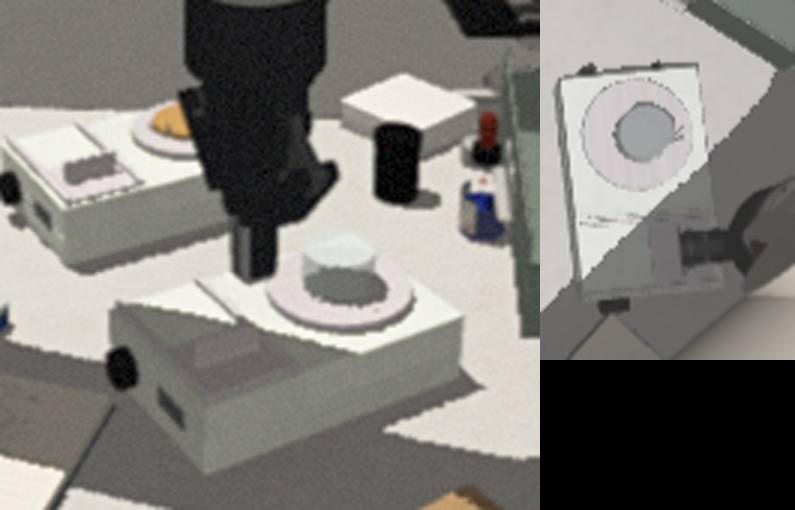

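The prediction and the picture agree. The tab is at about (226,333) in the side crop, and the fingertips are above the guard on the tab's right side. Next I'll go down and push.

```bash
python3 -m crank '[{"gripper":0,"travel":[0,0,20],"twist":[0,0,0]},{"gripper":0,"travel":[0,0,20],"twist":[0,0,0]},{"gripper":0,"travel":[0,0,14],"twist":[0,0,0]},{"gripper":0,"travel":[0,0,7],"twist":[0,0,0]},{"gripper":0,"travel":[0,0,0],"twist":[0,0,0]},{"gripper":0,"travel":[0,0,0],"twist":[0,0,0]}]'
python3 -m crank '[{"gripper":0,"travel":[0,4,0],"twist":[0,0,0]},{"gripper":0,"travel":[0,4,0],"twist":[0,0,0]},{"gripper":0,"travel":[0,5,0],"twist":[0,0,0]},{"gripper":0,"travel":[0,5,0],"twist":[0,0,0]},{"gripper":0,"travel":[0,6,0],"twist":[0,0,0]},{"gripper":0,"travel":[0,6,0],"twist":[0,0,0]},{"gripper":0,"travel":[0,6,0],"twist":[0,0,0]},{"gripper":0,"travel":[0,6,0],"twist":[0,0,0]},{"gripper":0,"travel":[0,6,0],"twist":[0,0,0]},{"gripper":0,"travel":[0,5,0],"twist":[0,0,0]},{"gripper":0,"travel":[0,4,0],"twist":[0,0,0]},{"gripper":0,"travel":[0,0,0],"twist":[0,0,0]}]'
```

```text
time: 5.38
ee_pos: [0.454, -0.4381, 0.0611]
tcp_rot: [-179.9, 0.0, -174.1]
wrist_force: [0.1, -0.5, 0.9]
opening: 0.0001
grasp_force: 0.0
time: 6.88
ee_pos: [0.4479, -0.3807, 0.0602]
tcp_rot: [180.0, 0.0, -174.1]
wrist_force: [0.3, -0.1, 0.0]
opening: -0.0002
grasp_force: 0.0
```

```bash
python3 -m crank '[{"gripper":0,"travel":[0,3,0],"twist":[0,0,0]},{"gripper":0,"travel":[0,3,0],"twist":[0,0,0]},{"gripper":0,"travel":[0,2,0],"twist":[0,0,0]}]'; python3 -m crank '[{"gripper":0,"travel":[0,1,0],"twist":[0,0,0]},{"gripper":0,"travel":[0,1,0],"twist":[0,0,0]}]'
python3 - <<'E'
from h import *
print(bot.get_obs()["ee_pos"])
s=bot.camera("side")
cv2.imwrite("pics/m3.png",cv2.resize(s[290:420,290:450,::-1],None,fx=4,fy=4,interpolation=cv2.INTER_CUBIC))
E
```

```text
time: 7.25
ee_pos: [0.4471, -0.373, 0.0602]
tcp_rot: [180.0, 0.0, -174.1]
wrist_force: [1.3, -2.1, -0.3]
opening: 0.0003
grasp_force: 0.7
time: 7.5
ee_pos: [0.447, -0.3715, 0.0603]
tcp_rot: [-180.0, 0.0, -174.1]
wrist_force: [0.4, -4.6, -1.2]
opening: 0.0001
grasp_force: 2.3
[ 0.44695181 -0.3715105   0.06030147]
```

View pics/m3.png

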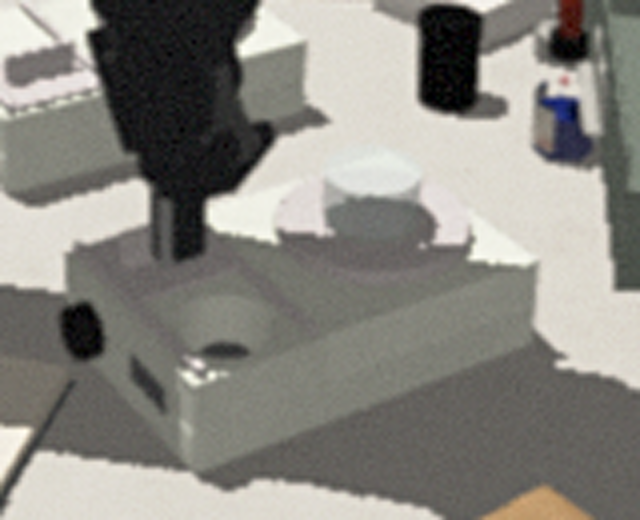

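The side crop shows the well fully exposed at (222,325), with the guard pushed aside behind the fingers. I'll give it a small extra push to confirm the stop, then back off and rise.

```bash
python3 -m crank '[{"gripper":0,"travel":[0,1.5,0],"twist":[0,0,0]},{"gripper":0,"travel":[0,1.5,0],"twist":[0,0,0]},{"gripper":0,"travel":[0,0,0],"twist":[0,0,0]}]'
python3 - <<'E'
from h import *
e=bot.get_obs()["ee_pos"][:2]; a=np.radians(5.87); X=-np.array([np.cos(a),np.sin(a)]); Y=np.array([-np.sin(a),np.cos(a)])
d=(np.array([.4505,-.4135])-e)*1000; print(d@X,d@Y)
# well-mouth centre check from side picture (222,325 in crop) on z=.05
print(plane("side",290+222/4,290+325/4,.05))
E
```

```text
time: 7.92
ee_pos: [0.4469, -0.3708, 0.0608]
tcp_rot: [-179.7, 0.0, -174.2]
wrist_force: [1.2, -14.8, -4.4]
opening: -0.0002
grasp_force: 6.4
0.7885693310538069 -42.86907145212431
[ 0.44986075 -0.41491732  0.05      ]
```

```bash
python3 -m crank '[{"gripper":0,"travel":[0,-6,0],"twist":[0,0,0]},{"gripper":0,"travel":[1,-10,0],"twist":[0,0,0]},{"gripper":0,"travel":[0,-10,0],"twist":[0,0,0]},{"gripper":0,"travel":[0,-10,0],"twist":[0,0,0]},{"gripper":0,"travel":[0,-10,0],"twist":[0,0,0]},{"gripper":0,"travel":[0,0,0],"twist":[0,0,0]},{"gripper":0,"travel":[0,0,0],"twist":[0,0,0]},{"gripper":0,"travel":[0,0,0],"twist":[0,0,0]}]'
python3 - <<'E'
from h import *
print(bot.get_obs()["ee_pos"])
s=bot.camera("side");t=bot.camera("top")
a=cv2.resize(s[290:420,300:420,::-1],None,fx=4,fy=4,interpolation=cv2.INTER_CUBIC); b=cv2.resize(t[240:310,375:445,::-1],None,fx=4,fy=4,interpolation=cv2.INTER_CUBIC)
b=cv2.copyMakeBorder(b,0,a.shape[0]-b.shape[0],0,0,cv2.BORDER_CONSTANT); m=np.hstack([a,b]); cv2.imwrite("pics/m4.png",np.clip(m*1.6,0,255).astype(np.uint8))
E
```

```text
time: 8.93
ee_pos: [0.4503, -0.4138, 0.0603]
tcp_rot: [180.0, -0.0, -174.1]
wrist_force: [0.6, -0.3, -0.1]
opening: -0.0002
grasp_force: 0.0
[ 0.45028969 -0.41377371  0.0603285 ]
```

View pics/m4.png

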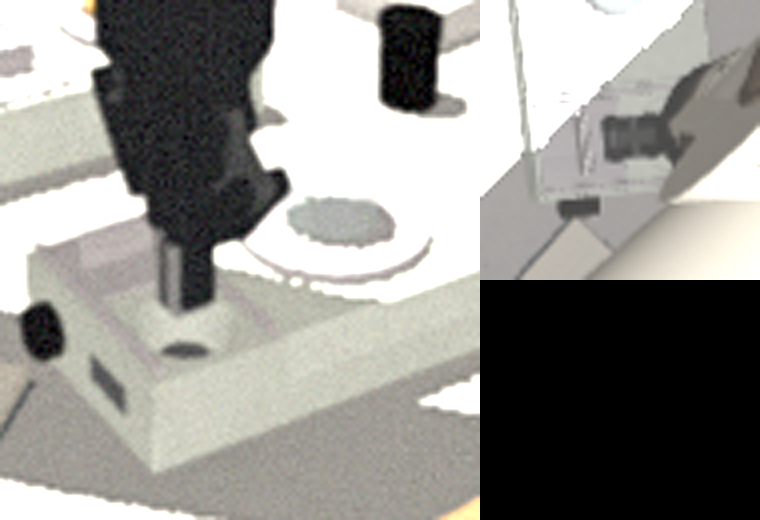

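The fingertips at (187,300) stand centred over the well at (184,325), and the guard is open to the left. Going down.

```bash
python3 -m crank '[{"gripper":0,"travel":[0,0,5],"twist":[0,0,0]},{"gripper":0,"travel":[0,0,5],"twist":[0,0,0]},{"gripper":0,"travel":[0,0,5],"twist":[0,0,0]},{"gripper":0,"travel":[0,0,5],"twist":[0,0,0]},{"gripper":0,"travel":[0,0,4],"twist":[0,0,0]},{"gripper":0,"travel":[0,0,0],"twist":[0,0,0]}]'; python3 -m crank '[{"gripper":0,"travel":[0,0,2],"twist":[0,0,0]},{"gripper":0,"travel":[0,0,2],"twist":[0,0,0]},{"gripper":0,"travel":[0,0,2],"twist":[0,0,0]},{"gripper":0,"travel":[0,0,1.5],"twist":[0,0,0]},{"gripper":0,"travel":[0,0,1],"twist":[0,0,0]},{"gripper":0,"travel":[0,0,0],"twist":[0,0,0]}]'
```

```text
time: 9.78
ee_pos: [0.4501, -0.4139, 0.0358]
tcp_rot: [180.0, -0.0, -174.1]
wrist_force: [0.9, -0.6, 0.4]
opening: -0.0001
grasp_force: 0.0
time: 10.52
ee_pos: [0.4505, -0.4142, 0.029]
tcp_rot: [-180.0, 0.0, -174.1]
wrist_force: [-2.5, 2.6, 10.8]
opening: 0.0
grasp_force: 5.2
```

```bash
python3 -m crank '[{"gripper":0,"travel":[0,0,0.5],"twist":[0,0,0]},{"gripper":0,"travel":[0,0,0],"twist":[0,0,0]},{"gripper":0,"travel":[0,0,0],"twist":[0,0,0]},{"gripper":0,"travel":[0,0,0],"twist":[0,0,0]},{"gripper":0,"travel":[0,0,0],"twist":[0,0,0]},{"gripper":0,"travel":[0,0,0],"twist":[0,0,0]},{"gripper":0,"travel":[0,0,0],"twist":[0,0,0]},{"gripper":0,"travel":[0,0,0],"twist":[0,0,0]},{"gripper":0,"travel":[0,0,0],"twist":[0,0,0]},{"gripper":0,"travel":[0,0,0],"twist":[0,0,0]},{"gripper":0,"travel":[0,0,0],"twist":[0,0,0]},{"gripper":0,"travel":[0,0,0],"twist":[0,0,0]}]'; python3 -m crank '[{"gripper":0,"travel":[0,0,0],"twist":[0,0,0]},{"gripper":0,"travel":[0,0,0],"twist":[0,0,0]},{"gripper":0,"travel":[0,0,0],"twist":[0,0,0]},{"gripper":0,"travel":[0,0,0],"twist":[0,0,0]}]'
python3 -m crank '[{"gripper":0,"travel":[0,0,-4],"twist":[0,0,0]},{"gripper":0,"travel":[0,0,-6],"twist":[0,0,0]},{"gripper":0,"travel":[0,0,-10],"twist":[0,0,0]},{"gripper":0,"travel":[0,0,-15],"twist":[0,0,0]},{"gripper":0,"travel":[0,0,-20],"twist":[0,0,0]},{"gripper":0,"travel":[0,0,-5],"twist":[0,0,0]},{"gripper":0,"travel":[0,0,0],"twist":[0,0,0]}]'
```

```text
time: 12.02
ee_pos: [0.4505, -0.4143, 0.0289]
tcp_rot: [-179.9, 0.1, -174.1]
wrist_force: [-3.3, 3.4, 13.8]
opening: 0.0001
grasp_force: 6.7
time: 12.52
ee_pos: [0.4505, -0.4143, 0.0289]
tcp_rot: [-179.9, 0.1, -174.1]
wrist_force: [-3.9, 3.0, 14.4]
opening: 0.0001
grasp_force: 6.7
time: 13.4
ee_pos: [0.4504, -0.4142, 0.0876]
tcp_rot: [-180.0, 0.0, -174.1]
wrist_force: [1.0, 0.4, -0.5]
opening: -0.0001
grasp_force: 0.0
```

```bash
python3 -m crank '[{"gripper":0,"travel":[0,12,0],"twist":[0,0,0]},{"gripper":0,"travel":[0,20,0],"twist":[0,0,0]},{"gripper":0,"travel":[0,20,0],"twist":[0,0,0]},{"gripper":0,"travel":[0,20,0],"twist":[0,0,0]},{"gripper":0,"travel":[0,14,0],"twist":[0,0,0]},{"gripper":0,"travel":[0,0,0],"twist":[0,0,0]},{"gripper":0,"travel":[0,0,0],"twist":[0,0,0]},{"gripper":0,"travel":[0,0,8],"twist":[0,0,0]},{"gripper":0,"travel":[0,0,10],"twist":[0,0,0]},{"gripper":0,"travel":[0,0,9],"twist":[0,0,0]},{"gripper":0,"travel":[0,0,0],"twist":[0,0,0]}]'
python3 -m crank '[{"gripper":0,"travel":[0,-4,0],"twist":[0,0,0]},{"gripper":0,"travel":[0,-4,0],"twist":[0,0,0]},{"gripper":0,"travel":[0,-5,0],"twist":[0,0,0]},{"gripper":0,"travel":[0,-6,0],"twist":[0,0,0]},{"gripper":0,"travel":[0,-7,0],"twist":[0,0,0]},{"gripper":0,"travel":[0,-7,0],"twist":[0,0,0]},{"gripper":0,"travel":[0,-7,0],"twist":[0,0,0]},{"gripper":0,"travel":[0,-7,0],"twist":[0,0,0]},{"gripper":0,"travel":[0,-7,0],"twist":[0,0,0]},{"gripper":0,"travel":[0,-6,0],"twist":[0,0,0]},{"gripper":0,"travel":[0,-4,0],"twist":[0,0,0]},{"gripper":0,"travel":[0,0,0],"twist":[0,0,0]}]'
python3 -m crank '[{"gripper":0,"travel":[0,-2,0],"twist":[0,0,0]},{"gripper":0,"travel":[0,-2,0],"twist":[0,0,0]},{"gripper":0,"travel":[0,-1,0],"twist":[0,0,0]},{"gripper":0,"travel":[0,0,0],"twist":[0,0,0]}]'
```

```text
time: 14.78
ee_pos: [0.4409, -0.3282, 0.059]
tcp_rot: [179.9, -0.1, -174.1]
wrist_force: [0.5, -0.3, 0.3]
opening: -0.0002
grasp_force: 0.0
time: 16.27
ee_pos: [0.4478, -0.3925, 0.06]
tcp_rot: [-180.0, -0.0, -174.1]
wrist_force: [1.4, 0.7, 0.7]
opening: -0.0003
grasp_force: 0.0
time: 16.77
ee_pos: [0.4484, -0.3972, 0.0602]
tcp_rot: [180.0, -0.0, -174.1]
wrist_force: [-0.2, 0.7, -0.5]
opening: 0.0002
grasp_force: 0.4
```

```bash
python3 -m crank '[{"gripper":0,"travel":[0,-1.5,0],"twist":[0,0,0]},{"gripper":0,"travel":[0,-1.5,0],"twist":[0,0,0]},{"gripper":0,"travel":[0,0,0],"twist":[0,0,0]}]';python3 -m crank '[{"gripper":0,"travel":[0,-1.5,0],"twist":[0,0,0]},{"gripper":0,"travel":[0,-1,0],"twist":[0,0,0]},{"gripper":0,"travel":[0,0,0],"twist":[0,0,0]}]'
```

```text
time: 17.15
ee_pos: [0.4486, -0.3985, 0.0601]
tcp_rot: [179.8, -0.0, -174.0]
wrist_force: [-3.1, 9.7, 2.0]
opening: -0.0002
grasp_force: 5.3
time: 17.52
ee_pos: [0.4486, -0.399, 0.06]
tcp_rot: [179.6, -0.0, -174.0]
wrist_force: [-2.7, 20.1, 7.6]
opening: -0.0001
grasp_force: 10.9
```

At the home stop: the force rose to 20 N without further movement. Next I'll back off, rise and check.

```bash
python3 -m crank '[{"gripper":0,"travel":[0,6,0],"twist":[0,0,0]},{"gripper":0,"travel":[0,6,0],"twist":[0,0,0]},{"gripper":0,"travel":[0,0,-15],"twist":[0,0,0]},{"gripper":0,"travel":[0,0,-25],"twist":[0,0,0]},{"gripper":0,"travel":[0,0,-20],"twist":[0,0,0]},{"gripper":0,"travel":[30,36,0],"twist":[0,0,0]},{"gripper":0,"travel":[30,36,0],"twist":[0,0,0]},{"gripper":0,"travel":[30,36,0],"twist":[0,0,0]},{"gripper":0,"travel":[30,36,0],"twist":[0,0,0]},{"gripper":0,"travel":[0,0,0],"twist":[0,0,0]},{"gripper":0,"travel":[0,0,0],"twist":[0,0,0]},{"gripper":0,"travel":[0,0,0],"twist":[0,0,0]}]'
python3 - <<'E'
from h import *
s=bot.camera("side");cv2.imwrite("pics/m5.png",cv2.resize(s[270:420,240:440,::-1],None,fx=4,fy=4,interpolation=cv2.INTER_CUBIC))
E
```

```text
time: 19.02
ee_pos: [0.3143, -0.2605, 0.1206]
tcp_rot: [-180.0, 0.0, -174.1]
wrist_force: [-0.8, 0.9, 0.8]
opening: 0.0001
grasp_force: 0.0
```

View pics/m5.png

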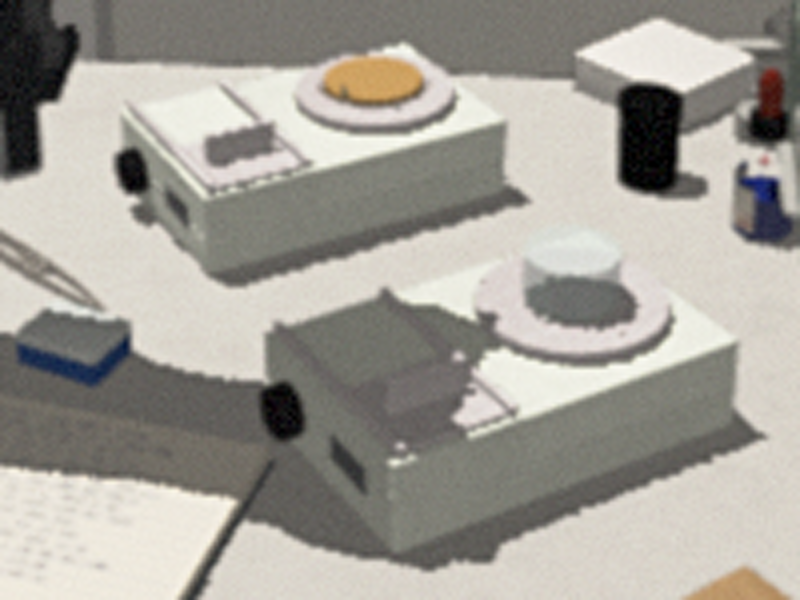

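The guard is home, with its tab at (425,383) as at the start. Nothing else has moved and the arm is clear.

```bash
python3 -c "
from workcell import bot
print(bot.job_done())"
```

```text
the job is handed in; nothing more can be done
None
```

I handed the job in at about 19 s: I pushed stirrer_a's guard to its open stop, held the reset key fully down for about 2 s and released it, then pushed the guard back to its home stop; in the last picture the beaker, the other stirrer and the loose things in view stand where they started (no verdict was returned).

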